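# Load keyed power modules for test and clear the rejects

## Robot

A 6-joint arm with a two-finger parallel gripper is mounted at the origin on the work surface. World frame = base frame: x ahead of the robot, y to its left, z up, the work surface at z = 0. Lengths are in m, angles in degrees, forces in N, time in s.
With the tool pointing down it reaches from about 0.325 to 0.85 m from the base axis. Payload 15.5 kg.
Tool frame: the origin (TCP) lies midway between the tips of the shut fingers; the grasp point (between the pads) lies 19 mm behind it; y points along the fingers, x is the direction in which the jaws open and shut, and the axes are right-handed (so a half turn about y gives the same grasp; the last joint's range is limited). The gripper opens to 91 mm and grips with 3 to 60 N. Pads are 32 mm wide; open, the fingers measure 118 mm over their backs; the gripper's body (76 mm by 178 mm) begins 60 mm behind the grasp point.
Start: joints at [-77.55, 28.281, 77.091, -0, 74.628, -5.472], TCP at [0.192, -0.595, 0.214] pointing down, gripper open.
Joint ranges: [-166.48, 166.48], [-47.26, 123.95], [12.59, 153.08], [-70.14, 250.14], [6.76, 159.57], [-176.63, 176.63]. Speed limits (degrees/s): [108.29, 108.29, 147.25, 172.46, 172.46, 172.46].

## Interface

Orientations are given as a 3x3 rotation matrix whose columns are the frame's x, y, z axes.
In Python, from bench import ctrl gives the robot as it stands. The module is installed in compiled form; this text tells all that it offers. Calls block until the motion is done:
- ctrl.goto(position, orientation): joint-space move of the TCP to a pose.
- ctrl.move_l(position, vel=0.15, ori=None, contact_N=None): straight line of the TCP; ori=None keeps the orientation; vel is the mean speed in m/s. With contact_N (N) it stops when the force on the tool has changed by that much, and returns True; else False.
- ctrl.movej(angles): joint-space move.
- ctrl.command_gripper(opening): opening from 0.0 (shut) to 1.0 (fully open); the grip force is fixed at half the most; returns when the fingers have stopped.
- ctrl.sleep(seconds).
- ctrl.ik(position, orientation): joint angles nearest the present ones, or None.
- ctrl.read_camera(name): name is "scene" or "top" or "wrist"; returns the picture (420x560x3 uint8, blue, green, red); there is no depth.
- ctrl.camera_params(name): a dict with "fx", "fy", "cx", "cy" (pixels), "pose" (4x4, takes a point from camera to world coordinates); the wrist camera has in their place "T_tool_cam" (4x4, takes a point from camera to tool coordinates, whose origin is the TCP and whose axes are the tool frame's). Camera axes: x right, y up, looking along -z (the intrinsics and any distortion apply to the point x, -y, -z); pixel columns grow to the right and rows downward; lengths in m; the calibration is good to about 2 mm. A picture is of the moment at which its call begins: read the wrist's pose just before it. camera_params takes no time and is no camera call.
A pose or a line that the arm cannot do raises ctrl.MotionError and nothing moves.
- ctrl.sign_off(): hands the job in, once; it reports no verdict.
Readings, each from a call of its own:
- ctrl.current_t(): time.
- ctrl.current_q(): joint angles.
- ctrl.current_dq(): joint speeds.
- ctrl.current_effort(): joint torques, N m.
- ctrl.current_tool_pos(): TCP position.
- ctrl.current_eef_rot(): TCP orientation.
- ctrl.current_contact_force(): force on the tool from outside, world axes, zero at the start.
- ctrl.current_wrist_torque(): the same for the moment, N m.
- ctrl.current_grip_width(): opening from 0.0 (shut) to 1.0 (fully open).
Only numpy, scipy, OpenCV 4.12 (cv2) and the standard library are available. Lean on these libraries where they do the work, as an engineer would, in place of code of your own. Each camera call takes 0.05 s, during which the arm holds its last target. There are 200 camera calls.

## Task

First pull the blue-knobbed test lever fully back to off, then seat every good power module fully down in a pocket of its own in the grey test fixture, turned the way the yellow keys accept, and put the three red-labelled modules in the red reject tray. Only when all that is done, throw the lever fully over to on. Leave the white bottle standing.

Things in the scene. Friction and masses are not known exactly. Their poses are not given: they have to be found in the camera images.
- good1_c (a point): Good power module, a block 48 (its x) by 90 (its y) by 46 mm high, about 0.26 kg, aluminium below with a green circuit board on top. One corner, at its +x +y, is cut away over the whole height by a notch 18 mm (x) by 22 mm (y). Site at the centre of the 48 x 90 x 46 outline, half-way up; z points up. No red label. May be absent. At the start it stands upright on the bench, turned any way.
- good2_c (a point): Good power module, a block 48 (its x) by 90 (its y) by 46 mm high, about 0.26 kg, aluminium below with a green circuit board on top. One corner, at its +x +y, is cut away over the whole height by a notch 18 mm (x) by 22 mm (y). Site at the centre of the 48 x 90 x 46 outline, half-way up; z points up. No red label. May be absent. At the start it stands upright on the bench, turned any way.
- good3_c (a point): Good power module, a block 48 (its x) by 90 (its y) by 46 mm high, about 0.26 kg, aluminium below with a green circuit board on top. One corner, at its +x +y, is cut away over the whole height by a notch 18 mm (x) by 22 mm (y). Site at the centre of the 48 x 90 x 46 outline, half-way up; z points up. No red label. May be absent. At the start it stands upright on the bench, turned any way.
- bad1_c (a point): Rejected power module, a block 48 (its x) by 90 (its y) by 46 mm high, about 0.26 kg, aluminium below with a green circuit board on top. One corner, at its +x +y, is cut away over the whole height by a notch 18 mm (x) by 22 mm (y). Site at the centre of the 48 x 90 x 46 outline, half-way up; z points up. Red label covering most of its top. At the start it stands upright on the bench, turned any way.
- bad2_c (a point): Rejected power module, a block 48 (its x) by 90 (its y) by 46 mm high, about 0.26 kg, aluminium below with a green circuit board on top. One corner, at its +x +y, is cut away over the whole height by a notch 18 mm (x) by 22 mm (y). Site at the centre of the 48 x 90 x 46 outline, half-way up; z points up. Red label covering most of its top. At the start it stands upright on the bench, turned any way.
- bad3_c (a point): Rejected power module, a block 48 (its x) by 90 (its y) by 46 mm high, about 0.26 kg, aluminium below with a green circuit board on top. One corner, at its +x +y, is cut away over the whole height by a notch 18 mm (x) by 22 mm (y). Site at the centre of the 48 x 90 x 46 outline, half-way up; z points up. Red label covering most of its top. At the start it stands upright on the bench, turned any way.
- fixture: Grey fixed test fixture, 260 (its x) by 114 (y) by 24 mm high; origin at the centre of its underside, z up. Three open pockets in a row along x, 94 mm apart, each 52 (x) by 94 mm (y), 14 mm deep, floor 10 mm above the bench. All three pockets have their yellow key peg in the same corner: either +x +y or -x -y of the fixture. Which one varies and no pose tells it: look, or try a module.
- pocket0 (a point): Centre of the floor of the pocket at the fixture's -x end; axes as the fixture's. A seated module's centre is 23 mm above it. The key peg in the pocket's corner is 12 (x) by 16 (y) by 20 mm high, its top 30 mm above the bench. A module goes down to the floor only with its notch over the key; turned half round it lodges on the key, 20 mm too high.
- pocket1 (a point): Centre of the floor of the fixture's middle pocket; like pocket0, keyed the same way.
- pocket2 (a point): Centre of the floor of the pocket at the fixture's +x end; like pocket0, keyed the same way.
- tray: Red open reject tray, fixed, 210 (its x) by 190 (its y) by 55 mm high, walls and floor 5 mm; origin at the centre of its underside.
- lever (a joint): Test start lever, rad: 0 leaning fully towards its base's -x (off), 1.0 leaning fully towards +x (on). It was left on, at 0.75 to 1.0, at the start; it stays where it is left and moves with under 2 N at its tip.
- lever_tip (a point): Centre of the lever's blue ball (26 mm across), 80 mm from the hinge; at 0 it is about 92 mm above the bench.
- lever_base: Fixed grey block 70 x 50 x 25 mm that carries the lever; origin at the centre of its underside; the lever's hinge is 22 mm above it, along its y; the lever swings towards its +x.
- flux: White bottle with a red cap, 40 mm across, 100 mm high, not part of the job; origin at the centre of its underside.

How it is judged:
By the outcome, as a careful person would: the job done as asked, in the order asked, and still so for the second after the job is handed in, with the robot touching nothing.
Of good1, good2, good3 only 2 to 3 are there at a start; the rules pass over those that are not, and their reading is None.
At some moment in a run one of good1, good2, good3, bad1, bad2, bad3 may be knocked a few centimetres aside while the robot is not near it.
It also fails if it takes over 210 s, if anything falls off the work surface, if the arm or the gripper's body presses on something with over 40 N, if the wrist force passes 120 N, or if a joint passes its speed limit or range.

## Working session

There is one attempt and no reset: what is moved stays moved. The work goes in short steps, each a Python script; the robot and the scene stay as the last script left them, time stands still between calls to the robot, and variables do not carry over. Pictures are saved under pics/ and viewed, about 12 in all and at most 16, crops included, and the job is handed in when it is done.

```bash
mkdir -p pics; python3 - <<'E'
from bench import ctrl
import cv2,numpy as np
np.set_printoptions(precision=4,suppress=True)
for n in("scene","top"):
    cv2.imwrite(f"pics/{n}0.png",ctrl.read_camera(n))
    print(n,ctrl.camera_params(n))
print(ctrl.camera_params("wrist"),ctrl.current_eef_rot(),ctrl.current_t())
E
```

```text
scene {'fx': 394.0551666275118, 'fy': 394.0551666275118, 'cx': 281.45207609311456, 'cy': 211.36986645268544, 'pose': array([[-0.1327, -0.6905,  0.711 ,  1.1254],
       [ 0.9911, -0.0825,  0.1047,  0.0565],
       [-0.0136,  0.7186,  0.6953,  0.6694],
       [ 0.    ,  0.    ,  0.    ,  1.    ]])}
top {'fx': 445.1573520541468, 'fy': 445.1573520541468, 'cx': 278.9083741368855, 'cy': 218.8030975680009, 'pose': array([[-0.0115,  0.9976, -0.0683,  0.4769],
       [-0.9999, -0.0114,  0.0012, -0.0233],
       [ 0.0004,  0.0683,  0.9977,  1.1487],
       [ 0.    ,  0.    ,  0.    ,  1.    ]])}
{'fx': 332.54382152534475, 'fy': 332.54382152534475, 'cx': 275.3641745739544, 'cy': 209.88064362892038, 'T_tool_cam': array([[ 1.    ,  0.    ,  0.0001, -0.0008],
       [ 0.0001,  0.2851, -0.9585, -0.1705],
       [-0.    ,  0.9585,  0.2851,  0.0801],
       [ 0.    ,  0.    ,  0.    ,  1.    ]])} [[ 0.3077 -0.0002  0.9515]
 [-0.9515  0.0011  0.3077]
 [-0.0011 -1.      0.0001]] 0.1
```

View pics/top0.png

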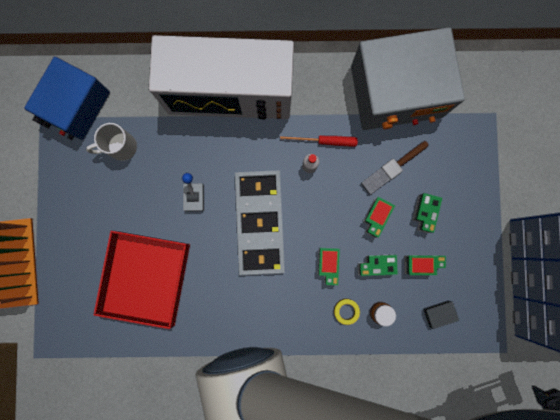

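View pics/scene0.png

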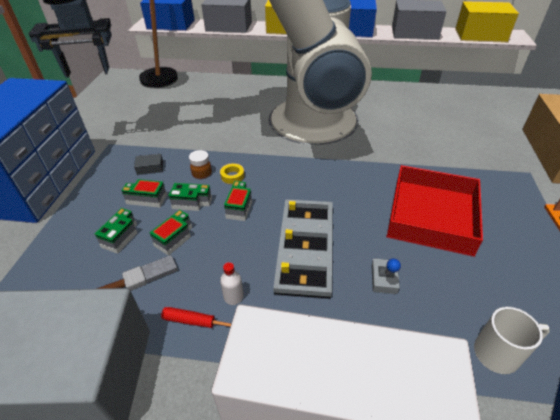

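The top view shows five modules. The good ones (plain green) are at px (429,211) and (380,265), and the red-labelled ones at (379,215), (329,265) and (425,265). It also shows the fixture at (259,222) with yellow keys at the lower-right pocket corners, the tray at (142,280), the lever at (192,190) and the bottle at (311,162). The scene view agrees: five modules, no third good one.

```bash
cat > h.py <<'E'
from bench import ctrl
import cv2, numpy as np
np.set_printoptions(precision=4, suppress=True)
def R(th):
    c,s=np.cos(th),np.sin(th); return np.array([[c,0,-s],[s,0,c],[0,-1,0.]])
def shot(name):
    """picture + camera parameters with the world pose at that moment"""
    p=dict(ctrl.camera_params(name))
    if name=="wrist":
        T=np.eye(4); T[:3,:3]=ctrl.current_eef_rot(); T[:3,3]=ctrl.current_tool_pos()
        p["pose"]=T@p["T_tool_cam"]
    return ctrl.read_camera(name),p
def unproj(px,p,z):
    px=np.asarray(px,float).reshape(-1,2)
    d=np.c_[(px[:,0]-p["cx"])/p["fx"],-(px[:,1]-p["cy"])/p["fy"],-np.ones(len(px))]@p["pose"][:3,:3].T
    o=p["pose"][:3,3]; return (o+d*((z-o[2])/d[:,2])[:,None])[:,:2]
def proj(X,p):
    c=(np.asarray(X,float)-p["pose"][:3,3])@p["pose"][:3,:3]
    return np.array([p["cx"]-p["fx"]*c[0]/c[2],p["cy"]+p["fy"]*c[1]/c[2]])
def masks(im):
    h,s,v=cv2.split(cv2.cvtColor(im,cv2.COLOR_BGR2HSV)); f=lambda m:m.astype(np.uint8)*255
    return dict(green=f((h>45)&(h<90)&(s>100)&(v>40)),red=f(((h<8)|(h>172))&(s>150)&(v>70)),
      yellow=f((h>20)&(h<35)&(s>150)&(v>110)),blue=f((h>100)&(h<130)&(s>190)&(v>70)))
def blobs(m,amin):
    return [c for c in cv2.findContours(m,cv2.RETR_EXTERNAL,cv2.CHAIN_APPROX_NONE)[0] if cv2.contourArea(c)>amin]
def rect(w):
    """min-area rectangle of world points: centre, long-axis angle, (long, short)"""
    (cx,cy),(a,b),g=cv2.minAreaRect((w*1000).astype(np.float32))
    g=np.radians(g); 
    if a<b: a,b,g=b,a,g+np.pi/2
    return np.array([cx,cy])/1000,g,(a,b)
def modules(im,p,amin=60,z=.046):
    """list of (centre, yaw of module frame, size mm, red?, pixel)"""
    M=masks(im); m=cv2.morphologyEx(M["green"]|M["red"],cv2.MORPH_CLOSE,np.ones((3,3)))
    out=[]
    for c in blobs(m,amin):
        px=c.reshape(-1,2); w=unproj(px,p,z); C,g,sz=rect(w)
        if not(75<sz[0]<105 and 38<sz[1]<60): continue
        f=np.zeros_like(m); cv2.drawContours(f,[c],-1,255,-1)
        grid=[]
        for yaw in (g-np.pi/2,g+np.pi/2):   # module y along the long axis; the notch is +x+y
            ex=np.array([np.cos(yaw),np.sin(yaw)]); ey=np.array([-ex[1],ex[0]])
            q=[proj(np.r_[C+ex*a+ey*b,z],p).round().astype(int) for a in (.009,.013,.018) for b in (.027,.032,.038)]
            grid.append(np.mean([f[min(max(v,0),419),min(max(u,0),559)]/255 for u,v in q]))
        k=int(np.argmin(grid)); yaw=(g-np.pi/2,g+np.pi/2)[k]; yaw=(yaw+np.pi)%(2*np.pi)-np.pi
        red=(f&M["red"]).astype(bool).sum()/f.astype(bool).sum()
        out.append(dict(c=C,yaw=yaw,sz=np.round(sz),red=red>.2,notch=np.round(grid,2),px=px.mean(0).round()))
    return out
E
python3 - <<'E'
from h import *
im=cv2.imread("pics/top0.png"); p=ctrl.camera_params("top"); M=masks(im)
for m in modules(im,p): print(m)
for c in blobs(M["red"],2000): print("tray",*rect(unproj(c,p,.055)))
for c in blobs(M["yellow"],8): print("yel",c.reshape(-1,2).mean(0),unproj(c.reshape(-1,2).mean(0),p,.03),cv2.contourArea(c))
print("ball",[ (c.reshape(-1,2).mean(0),unproj(c.reshape(-1,2).mean(0),p,.092)) for c in blobs(M["blue"],20)])
print("base",unproj([193,197],p,.025),"flux",unproj([311,158],p,.1))
print(ctrl.ik([.52,.1,.34],R(np.pi/2)),ctrl.ik([.52,.1,.34],R(-np.pi/2)))
E
```

```text
{'c': array([ 0.4341, -0.3876]), 'yaw': np.float64(3.130106439808282), 'sz': array([92., 49.]), 'red': np.True_, 'notch': array([1., 0.]), 'px': array([426., 264.])}
{'c': array([ 0.4355, -0.2687]), 'yaw': np.float64(-0.011485015359021133), 'sz': array([91., 49.]), 'red': np.False_, 'notch': array([0., 1.]), 'px': array([379., 266.])}
{'c': array([ 0.434 , -0.1459]), 'yaw': np.float64(1.5083309513207066), 'sz': array([91., 49.]), 'red': np.True_, 'notch': array([0., 1.]), 'px': array([329., 265.])}
{'c': array([ 0.555, -0.27 ]), 'yaw': np.float64(1.064686996128339), 'sz': array([92., 50.]), 'red': np.True_, 'notch': array([0., 1.]), 'px': array([379., 216.])}
{'c': array([ 0.5644, -0.3953]), 'yaw': np.float64(1.2951832555795608), 'sz': array([92., 50.]), 'red': np.False_, 'notch': array([0., 1.]), 'px': array([429., 212.])}
tray [0.4083 0.3161] 2.9561857753434575 (209.92898559570312, 190.2945556640625)
yel [346.6377 311.5362] [[ 0.3207 -0.1902]] 453.5
yel [276.125 266.   ] [[ 0.4353 -0.0164]] 18.0
yel [274.5 228.5] [[ 0.5292 -0.0133]] 15.0
yel [272.5 191.5] [[ 0.6229 -0.0093]] 15.0
ball [(array([187.    , 177.9167]), array([[0.6499, 0.1943]])), (array([49.7931, 72.6379]), array([[0.9122, 0.5288]]))]
base [[0.6118 0.1927]] flux [[ 0.6931 -0.1028]]
[  4.423   14.5424  79.0292  -0.      86.4284 -85.577 ] [ 4.423  14.5424 79.0292 -0.     86.4284 94.423 ]
```

The detections fit the known sizes to about 2 mm. Next I'll take a closer wrist look at the lever and fixture.

```bash
python3 - <<'E'
from h import *
t=ctrl.current_t(); ctrl.goto([.50,.08,.30],R(np.pi/2)); print(ctrl.current_t()-t)
im,p=shot("wrist"); cv2.imwrite("pics/w1.png",im); np.save("w1.npy",p["pose"]); M=masks(im)
for c in blobs(M["yellow"],30): r=rect(unproj(c,p,.03)); print("yel",c.reshape(-1,2).mean(0),*r)
for c in blobs(M["blue"],60): print("ball",c.reshape(-1,2).mean(0),unproj(c.reshape(-1,2).mean(0),p,.095))
E
```

```text
2.6416999999999997
yel [212.7188 257.75  ] [ 0.6213 -0.0102] 1.5695180094716585 (14.842967987060547, 12.577927589416504)
yel [236.6923 203.5769] [0.5405 0.0265] 3.1091799857527116 (14.26191520690918, 6.854639053344727)
yel [206.5294 194.7647] [ 0.5278 -0.0139] 1.569466344146511 (15.311872482299805, 11.224356651306152)
yel [231.8387 137.1935] [0.4507 0.0238] 0.10463879502252137 (13.985708236694336, 7.376433372497559)
yel [199.6216 123.9459] [ 0.4346 -0.0177] 1.569414811979418 (15.434478759765625, 11.19759464263916)
yel [50.2194 25.5742] [ 0.3227 -0.187 ] 1.5693397108366778 (61.46143341064453, 57.560665130615234)
```

View pics/w1.png

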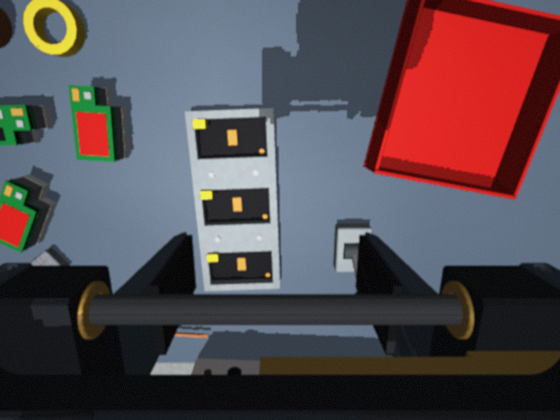

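The wrist view shows the three key pegs at px (213,258), (207,195) and (200,124), which matches the top view to about 1.5 mm. They put the pocket centres on the key line's right-hand side in the image. The lever base is at (351,247), partly behind a finger. The lever swings along world ±x, so I'll pull it off now.

```bash
cat >> h.py <<'E'
def pick_th(th,pos):
    """of th and th+pi, the one with the smaller last-joint turn from the middle of its range"""
    s=[(abs(q[5]),t) for t in (th,th+np.pi) for q in [ctrl.ik(pos,R(t))] if q is not None]
    return min(s)[1]
E
python3 - <<'E'
from h import *
th=pick_th(0,[.64,.1935,.2]); print(th)
ctrl.goto([.64,.1935,.2],R(th)); ctrl.move_l([.64,.1935,.084])
f0=ctrl.current_contact_force()
print(ctrl.move_l([.505,.1935,.084],vel=.06,contact_N=7), ctrl.current_tool_pos(), ctrl.current_contact_force()-f0)
x=ctrl.current_tool_pos()
ctrl.move_l(x+[.008,0,0],vel=.1); ctrl.move_l(x+[.008,0,.1],vel=.2)
# look at lever, TCP shifted so that it lies at tool +z
z=R(th)[:,2]
ctrl.goto(np.array([.59,.1935,.28])-.15*z,R(th))
im,p=shot("wrist"); cv2.imwrite("pics/w2.png",im)
for c in blobs(masks(im)["blue"],60): print("ball",c.reshape(-1,2).mean(0),unproj(c.reshape(-1,2).mean(0),p,.092))
for c in blobs(masks(im)["yellow"],30): print("yel",*rect(unproj(c,p,.03)))
print(ctrl.current_t())
E
```

```text
0
True [0.5421 0.1937 0.0842] [4.7238 0.3723 0.6498]
ball [261.0986  38.6761] [[0.574 0.193]]
yel [ 0.435  -0.0165] 1.57159926186627 (15.439516067504883, 11.97156047821045)
yel [ 0.5287 -0.0136] 1.5360761630313156 (15.66797924041748, 10.65937614440918)
yel [ 0.6223 -0.01  ] 1.5890511330150074 (14.070269584655762, 11.938940048217773)
yel [0.638  0.0326] 0.00043491120836894976 (14.367076873779297, 6.574755668640137)
8.525
```

View pics/w2.png

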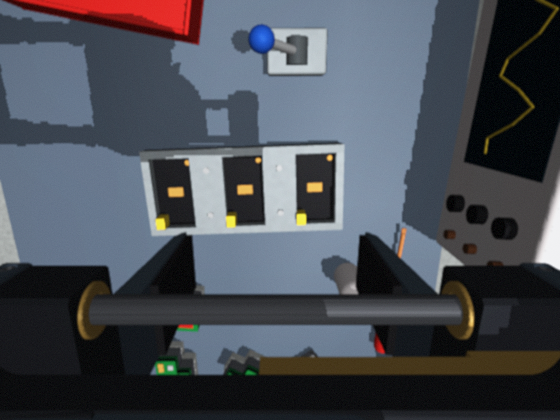

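The view shows the ball at px (261,39), x = 0.574. That is the hinge at 0.612 minus 38 mm, so the lever is fully off. Over three views the keys average (.4350,-.0169), (.5286,-.0136) and (.6222,-.0098). I'll pick and seat the first good module.

```bash
cat >> h.py <<'E'
K=np.array([[.6222,-.0098],[.5286,-.0136],[.4350,-.0169]]); PY=np.pi+.038   # keys; pocket-frame yaw with the key at +x+y
def axes(y): return np.array([np.cos(y),np.sin(y)]),np.array([-np.sin(y),np.cos(y)])
def pocket(i): ex,ey=axes(PY); return K[1]-.02*ex-.039*ey+(i-1)*.094*ex
TC,TY=np.array([.4083,.3161]),-.1854
def slot(a,b): ex,ey=axes(TY); return TC+.05*a*ex+.045*b*ey
OFF,H=-.005,.020      # grasp offset along module y; TCP above module bottom
def tcp(c,yaw,z): return np.r_[c+OFF*axes(yaw)[1],z]
def q6(pos,th): q=ctrl.ik(pos,R(th)); return 999 if q is None else abs(q[5])
def choose(c,yaw,goals):
    """(cost, k, goal centre, goal yaw) with the least last-joint angle"""
    return min(((max(q6(tcp(c,yaw,.2),yaw+k*np.pi),q6(tcp(g,gy,.15),gy+k*np.pi)),k,i) for k in (0,1) for i,(g,gy) in enumerate(goals)))
def pick(c,yaw,k,red):
    th=yaw+k*np.pi; ctrl.goto(np.r_[c,.2]-.09*R(th)[:,2],R(th))
    im,p=shot("wrist"); cv2.imwrite("pics/last.png",im)
    ms=[m for m in modules(im,p,400) if np.hypot(*(m["c"]-c))<.06 and m["red"]==red]
    if not ms: print("NOT SEEN",modules(im,p,400)); return None
    m=min(ms,key=lambda m:np.hypot(*(m["c"]-c))); print("seen",m)
    d=(m["yaw"]-yaw+np.pi)%(2*np.pi)-np.pi
    if abs(d)>1: print("yaw far off"); return None
    yaw=yaw+d; c=m["c"]; th=yaw+k*np.pi
    ctrl.command_gripper(.8); ctrl.goto(tcp(c,yaw,.1),R(th))
    if ctrl.move_l(tcp(c,yaw,H),vel=.1,contact_N=10): print("touched at",ctrl.current_tool_pos())
    ctrl.command_gripper(0); print("grip mm",ctrl.current_grip_width()*91)
    ctrl.move_l(tcp(c,yaw,.2),vel=.25); return True
def lower(c,yaw,k,floor,zup):
    th=yaw+k*np.pi; ctrl.goto(tcp(c,yaw,zup),R(th))
    ctrl.move_l(tcp(c,yaw,floor+H+.018),vel=.2)
    hit=ctrl.move_l(tcp(c,yaw,floor+H-.003),vel=.03,contact_N=8)
    print("hit",hit,"bottom above floor mm",(ctrl.current_tool_pos()[2]-H-floor)*1000,"grip mm",ctrl.current_grip_width()*91)
def release():
    ctrl.command_gripper(.66); x=ctrl.current_tool_pos(); ctrl.move_l(x+[0,0,.12],vel=.25); print("t",ctrl.current_t())
E
python3 - <<'E'
from h import *
c,y=np.array([.4355,-.2687]),-.0115
g=(pocket(2),PY); print(g); s=choose(c,y,[g]); print(s)
if pick(c,y,s[1],False):
    print("width",ctrl.current_grip_width()); lower(*g,s[1],.010,.13); print(ctrl.current_contact_force())
E
```

```text
(array([0.4532, 0.0226]), 3.179592653589793)
(np.float64(141.85277631922375), 1, 0)
seen {'c': array([ 0.435 , -0.2701]), 'yaw': np.float64(0.02576584843932661), 'sz': array([91., 49.]), 'red': np.False_, 'notch': array([0., 1.]), 'px': array([277.,  94.])}
grip mm 47.63882887699389
width 0.5212594705930899
hit True bottom above floor mm 13.193659356147606 grip mm 47.770250896449674
[ 0.7306 -3.9203  3.029 ]
```

It caught the rim 13 mm above the floor, so it is a few mm off. I'll run a small compliant search, starting in the direction of the side force.

```bash
cat >> h.py <<'E'
def search(c,yaw,k,floor,offs):
    """try lateral offsets (world, mm) until the module drops to the floor"""
    for o in offs:
        b=tcp(c,yaw,0)+np.r_[np.array(o)/1000,0]
        ctrl.move_l(b+[0,0,floor+H+.016],vel=.1)
        ctrl.move_l(b+[0,0,floor+H-.003],vel=.03,contact_N=8)
        h=(ctrl.current_tool_pos()[2]-H-floor)*1000; print(o,"h",round(h,1),ctrl.current_contact_force())
        if h<3: return o
E
python3 - <<'E'
from h import *
print(search(pocket(2),PY,1,.010,[(0,-2),(0,2),(2,0),(-2,0),(2,-2),(-2,-2)]))
im=ctrl.read_camera("scene"); cv2.imwrite("pics/s3.png",cv2.resize(im[150:320,220:400],None,fx=4,fy=4,interpolation=cv2.INTER_CUBIC)[:600,:]); print(ctrl.current_t())
E
```

```text
(0, -2) h -0.1 [-0.1102 -0.1051 -2.6983]
(0, -2)
18.3667
```

View pics/s3.png

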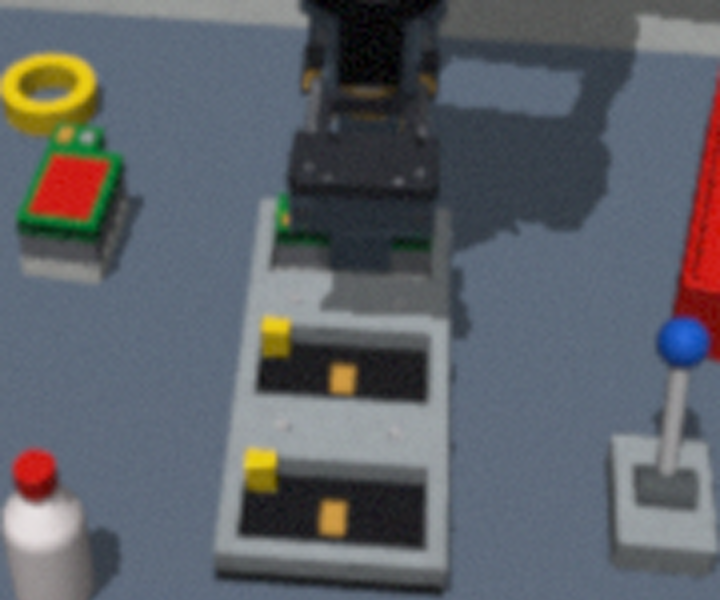

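The module sits flush in the nearest pocket (0 mm above the floor). I'll release it and do the second good module the same way, in the far pocket.

```bash
python3 - <<'E'
from h import *
release()
c,y=np.array([.5644,-.3953]),1.2952
g=(pocket(0)+[0,-.001],PY); s=choose(c,y,[g]); print(s)
if pick(c,y,s[1],False):
    lower(*g,s[1],.010,.13)
    h=ctrl.current_tool_pos()[2]-H-.010
    ok=h<.003 or search(*g,s[1],.010,[(0,-2),(0,2),(2,0),(-2,0),(2,-2),(-2,-2),(2,2),(-2,2)])
    print("ok",ok,ctrl.current_contact_force())
    if ok: release()
im,p=shot("top"); cv2.imwrite("pics/top4.png",im)
for m in modules(im,p): print(m)
E
```

```text
t 19.4083
(np.float64(65.9913251298366), 1, 0)
seen {'c': array([ 0.5984, -0.3991]), 'yaw': np.float64(1.2970950057680746), 'sz': array([90., 48.]), 'red': np.False_, 'notch': array([0., 1.]), 'px': array([272.,  55.])}
grip mm 48.12897461857465
hit True bottom above floor mm 13.041815277909102 grip mm 47.67014093356587
(0, -2) h -0.2 [1.281  2.7566 0.4219]
ok (0, -2) [1.281  2.7566 0.4219]
t 28.7333
{'c': array([ 0.4341, -0.3878]), 'yaw': np.float64(3.1301073719146633), 'sz': array([91., 49.]), 'red': np.True_, 'notch': array([1., 0.]), 'px': array([426., 264.])}
{'c': array([ 0.4333, -0.1467]), 'yaw': np.float64(1.5500974398544738), 'sz': array([91., 49.]), 'red': np.True_, 'notch': array([0., 1.]), 'px': array([329., 265.])}
{'c': array([ 0.5546, -0.2704]), 'yaw': np.float64(1.0832439691830382), 'sz': array([92., 50.]), 'red': np.True_, 'notch': array([0.33, 1.  ]), 'px': array([379., 216.])}
```

It was knocked 3 cm before I got there, but the close look caught that and it is seated. Now the three rejects.

```bash
python3 - <<'E'
from h import *
B=[((.4333,-.1467),1.55),((.5546,-.2704),1.083),((.4341,-.3878),3.13)]
for (c,y),ab in zip(B,[(1,1),(1,-1),(-1,1)]):
    c=np.array(c); G=[(slot(*ab),TY+np.pi/2),(slot(*ab),TY-np.pi/2)]
    s=choose(c,y,G); print(s,G[s[2]][0])
    if not pick(c,y,s[1],True): break
    g=G[s[2]]; lower(*g,s[1],.005,.2)
    if abs(ctrl.current_tool_pos()[2]-H-.005)>.004: print("STOP"); break
    release()
im,p=shot("top"); cv2.imwrite("pics/top5.png",im[100:360,60:460][:, :])
cv2.imwrite("pics/top5.png",cv2.resize(im[120:350,70:350],None,fx=2.5,fy=2.5))
for m in modules(im,p): print(m)
E
```

```text
(np.float64(65.26542970720868), 1, 1) [0.4657 0.3511]
seen {'c': array([ 0.4333, -0.1474]), 'yaw': np.float64(1.507992596704212), 'sz': array([91., 49.]), 'red': np.True_, 'notch': array([0., 1.]), 'px': array([278.,  96.])}
grip mm 47.50583656520757
hit True bottom above floor mm -0.16255175661655363 grip mm 47.72635713764725
t 37.875
(np.float64(86.44251844832895), 1, 1) [0.4491 0.2627]
seen {'c': array([ 0.5545, -0.2724]), 'yaw': np.float64(1.0671553469846788), 'sz': array([91., 48.]), 'red': np.True_, 'notch': array([0., 1.]), 'px': array([280.,  94.])}
grip mm 47.72227651692129
hit True bottom above floor mm -0.3851585517512827 grip mm 47.79145897520037
t 48.1417
(np.float64(46.64879920204395), 1, 1) [0.3675 0.3695]
seen {'c': array([ 0.4335, -0.3903]), 'yaw': np.float64(3.1180919880245526), 'sz': array([90., 49.]), 'red': np.True_, 'notch': array([1., 0.]), 'px': array([277., 101.])}
grip mm 47.68063032900938
hit True bottom above floor mm -0.13676107967418913 grip mm 47.85926826024657
t 59.3917
{'c': array([0.4522, 0.0231]), 'yaw': np.float64(-3.1032255320623223), 'sz': array([91., 49.]), 'red': np.False_, 'notch': array([1.  , 0.11]), 'px': array([259., 259.])}
{'c': array([0.6404, 0.0293]), 'yaw': np.float64(-3.102572200390277), 'sz': array([91., 49.]), 'red': np.False_, 'notch': array([1., 0.]), 'px': array([256., 183.])}
```

View pics/top5.png

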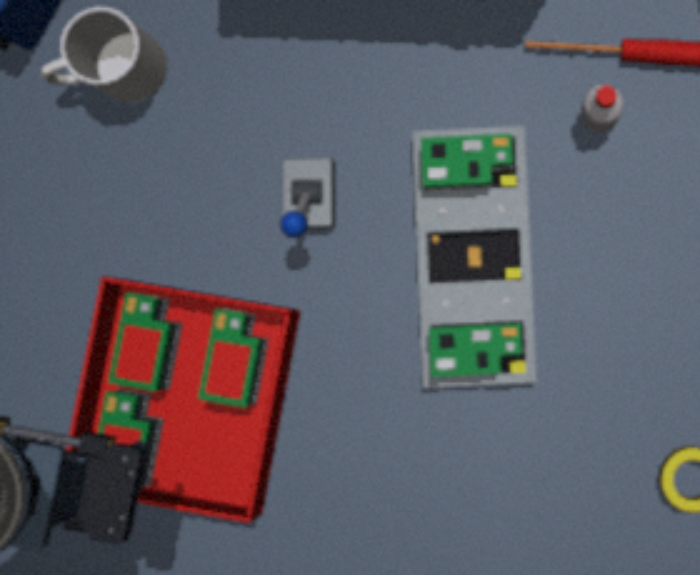

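Both good modules sit in their pockets with the key showing in the notch, the three rejects are in the tray, the lever is still off and the bottle is standing. I'll throw the lever to on and check.

```bash
python3 - <<'E'
from h import *
ctrl.command_gripper(1.0)
x=ctrl.current_tool_pos(); ctrl.move_l([x[0],x[1],.25],vel=.25)
ctrl.goto([.584,.1935,.2],R(0)); ctrl.move_l([.584,.1935,.084])
print(ctrl.move_l([.72,.1935,.084],vel=.06,contact_N=7),ctrl.current_tool_pos())
x=ctrl.current_tool_pos(); ctrl.move_l(x-[.008,0,0],vel=.1); ctrl.move_l(x+[-.008,0,.13],vel=.2)
ctrl.movej([-77.55,28.281,77.091,0,74.628,-5.472])
im,p=shot("top"); cv2.imwrite("pics/top6.png",cv2.resize(im[110:360],None,fx=1.4,fy=1.4))
for m in modules(im,p): print(m)
for c in blobs(masks(im)["blue"],20): print("ball",unproj(c.reshape(-1,2).mean(0),p,.092))
im,p=shot("scene"); cv2.imwrite("pics/s6.png",cv2.resize(im[150:320,220:500],None,fx=2.8,fy=2.8,interpolation=cv2.INTER_CUBIC)); print(ctrl.current_t())
E
```

```text
True [0.6847 0.1932 0.0828]
{'c': array([0.4522, 0.0231]), 'yaw': np.float64(-3.1032255320623223), 'sz': array([91., 49.]), 'red': np.False_, 'notch': array([1.  , 0.11]), 'px': array([259., 259.])}
{'c': array([0.6405, 0.0293]), 'yaw': np.float64(-3.102572204551466), 'sz': array([91., 49.]), 'red': np.False_, 'notch': array([1., 0.]), 'px': array([256., 183.])}
ball [[0.6519 0.1944]]
68.6167
```

View pics/top6.png

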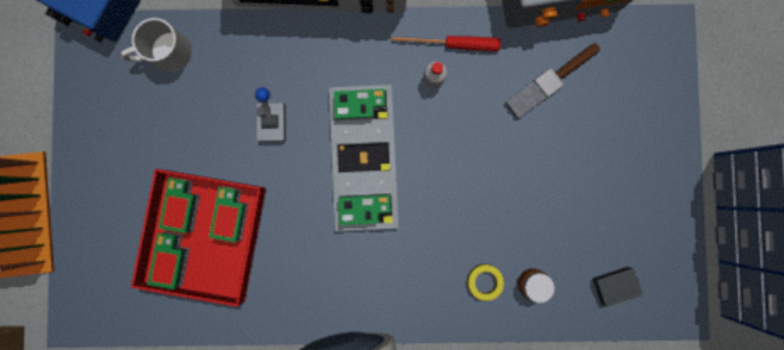

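View pics/s6.png

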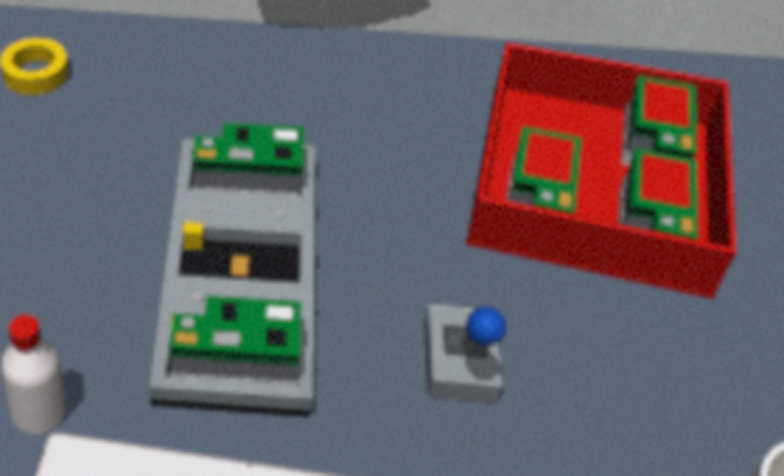

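Both views show the whole job done: two modules seated level, three rejects in the tray, the ball at x = 0.652 (fully on), the bottle standing and no modules left on the bench.

```bash
python3 -c "
from bench import ctrl
ctrl.sign_off(); print(ctrl.current_t())"
```

```text
the job is handed in; nothing more can be done
the job is handed in; nothing more can be done
```

The job is done and handed in at about 69 s of the 210 s allowed, in the order asked.

- **Lever off first:** I pulled it back to its stop, with the ball at x = 0.574, which matches fully off.
- **Good modules:** only two were on the bench. I seated one in the nearest pocket and one in the far pocket, notch over the key. Each caught the rim about 13 mm high on the first try and dropped to the floor after a 2 mm shift. The final readings were -0.1 and -0.2 mm from the floor.
- **Knocked module:** the second good module had moved 3 cm before I reached it. The close look before the grasp found it again.
- **Rejects:** all three red-labelled modules are flat on the tray floor.
- **Lever on last:** I threw it to its stop, with the ball at x = 0.652 against about 0.650 expected for fully on.

The last top and scene pictures agreed. They showed both good modules level, three rejects in the tray, the bottle standing, no module left on the bench and the arm clear of everything. No final check failed. I measured the lever only from the cameras and the push force.

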